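Seat the risen die and lock the die tray

ROBOT

A 6-joint arm with a two-finger parallel gripper is mounted at the origin on a cart in front of the work surface, level with it; the furniture and walls round the work are solid. World frame = base frame: x ahead of the robot, y to its left, z up, the work surface at z = 0. Lengths are in mm, angles in degrees, forces in N, time in s.
With the tool pointing down it reaches from about 300 to 850 mm from the base axis. Payload 4.2 kg.
Tool frame: the origin (TCP) lies on the centre line of the jaws, within the pads' length; the fingertips stand env.nose_length ahead of it and the grasp point (between the pads) lies 2 mm behind it (env.nose_length is the distance from the TCP to the fingertips, in mm); z points along the fingers, y is the direction in which the jaws open and shut (so a half turn about z gives the same grasp; the last joint's range is limited). The gripper opens to 91 mm and grips with 3 to 60 N. Pads are 32 mm wide; open, the fingers measure 118 mm over their backs; the gripper's body (76 mm by 178 mm) begins 60 mm behind the grasp point.
Start: joints at [-76.948, 18.312, 89.639, -0, 72.044, -1.146], TCP at [141.033, -557.45, 230.976] pointing down, gripper open.
Joint ranges: [-177.97, 177.97], [-48.28, 115.42], [12.27, 149.76], [-77.06, 257.06], [2.81, 150.46], [-146.56, 146.56]. Speed limits (degrees/s): [147.25, 147.25, 180, 180, 180, 180].

INTERFACE

Orientations are given as [roll, pitch, yaw] about the fixed x, y, z axes, in that order (R = Rz(yaw) Ry(pitch) Rx(roll)).
In Python, from workcell import env gives the robot as it stands. The module is installed in compiled form; this text tells all that it offers.
- The arm moves only by the tool jog_arm, never from a script. Its argument "deltas" is a list that holds one entry, the list of rows, each a list of 5 numbers: the shift along the tool's x, y, z in m, then the turn about the tool's z in degrees, then the finger opening in m, from 0 to 0.0912. A call has 1 to 20 rows; each row is the pose to reach, as a shift and turn from the pose commanded when the call began, along the tool's axes at that moment; what a row does not reach only later rows make up. A row lasts 1/12 s, in which the tool goes at most 41.7 mm and 7.16 degrees, less where a joint would pass 70% of its speed; a pose out of reach is approached as far as the arm can. A call with a gripper value outside its range is refused whole. The fingers move at their own pace and stop on an object; "grip_force" is the grip in N (left out, the last holds). Time passes only in rows, so rows that repeat a pose let the fingers close. It gives the time, the measured TCP pose, the force and the opening at its end, in the units of the state.
- env.state(): the state, without advancing time (a new reading comes with each control period).
- env.grab_frame(name): name is "scene" or "top"; returns the picture (480x640x3 uint8, red, green, blue); there is no depth.
- env.camera_params(name): a dict with "fx", "fy", "cx", "cy" (pixels), "xyz" and "orientation" of the camera in the world. Camera axes: x right, y down, z forward; pixel columns grow to the right and rows downward; lengths in mm; the calibration is good to about 2 mm. A picture is of the moment at which its call begins. camera_params takes no time and is no camera call.
- env.job_done(): hands the job in, once; it reports no verdict.
Trained networks look in the newest picture that a camera, given by its name, has taken for a name from the list of things; names that differ only in an ending like _2 or _b are one class to them, and where a whole thing is asked for, a point or a joint stands for the part that bears it (a point fixed in the world has none). Each returns a list of dicts, best first, with "conf" (0 to 1); they miss things now and then, are a little off and sometimes report something else, mostly with a low value. They report only what shows in the picture. A call takes as long as a camera call.
- env.look_for(camera, label): "xyz" ([x, y, z] in mm, in world coordinates, good to about 4 mm: the middle of the surface that is visible of it).
The state is a dict: "time_s": time; "qpos": joint angles; "qvel": joint speeds; "effort": joint torques, N m; "ee_pos": TCP position; "ee_rot": TCP orientation; "force": force on the tool from outside, world axes, zero at the start; "torque": the same for the moment, N m; "gripper_width": finger opening in mm.
Only numpy, scipy, OpenCV 4.12 (cv2) and the standard library are available. Lean on these libraries where they do the work, as an engineer would, in place of code of your own. Each camera call takes 0.05 s, during which the arm holds its last target.

TASK

In the die tray on the bench one of the four sawn stone segments has ridden up on its dowel pins. Press it gently straight down with the fingertips, without touching the other three, until it is fully home like its neighbours; then push the tray's hinged locking bar gently shut, flat against the row, so that it holds the segments. Nothing is to be pinched, pulled up or lifted, the loose things round the tray stay where they lie, and the hand ends clear.

Things in the scene. Friction and masses are not known exactly. Their poses are not given: they have to be found in the camera images.
- die_tray: Grey die tray, 168 mm long (y), 46 mm wide, fixed to the bench. Origin on the bench under the middle of the row; x points from the locking bar's side to the ribbed back wall, y along the row to the bar's hinge. Four segments stand at y = -55, -18, 18, 55 mm, x = 0, in varying order, on a floor 18 mm high. Back wall (inner face x = 15 mm) 30 mm high, end walls 27 mm.
- riser_top (a point): Middle of the top of the two stone teeth on the segment that stands proud; the place to press (the tooth tops cover about 11 mm along x and 20 mm along y). When the segment is home this point is 41 mm above the bench, level with the tooth tops of the other three; at the start it is 9 to 14 mm higher. z up.
- riser: The tan stone segment that stands proud: a block 21 mm (x) by 34 mm (y) by 14 mm high with two teeth on top, 23 mm high in all. Origin under the block's centre, axes as the tray's. The teeth lie from y = -8 to 13 mm. It slides only straight up and down on two dowel pins and stays where it is left.
- pins (a joint): Depth of the proud segment, m: 0 = 14 mm proud, 0.014 = fully home, on a hard stop; grows as it is pressed down. Sliding friction about 4 N. Starts at 0 to 0.005. Negative if it is drawn upwards.
- seated_a: One of the three segments that are already home, of the same shape and size as the proud one, fixed. Origin under the block's centre, on the tray's floor (18 mm above the bench); the teeth lie from y = -8 to 13 mm in its own frame and reach 23 mm above the origin. Not to be touched.
- seated_b: As seated_a, but turned half round about z.
- seated_c: As seated_a.
- bar_hinge (a joint): Angle of the locking bar, rad: 0 = shut, flat along the tray's open side, a hard stop; grows as the free end swings out to the tray's -x. Starts at 0.5 to 1.05. Stays where it is left; about 1 N at its middle moves it. The upright hinge axis is at x = -20.5 mm, y = 88 mm of the tray; from it the bar points along (-sin q, -cos q) of the tray's x, y.
- lock_bar: Grey ribbed locking bar, 6 mm thick, 20 mm high (from 7 to 27 mm above the bench), reaching from the hinge to 170 mm from it along its own -y. Origin on the hinge axis at bench height; its outer face, the one to push, looks to its own -x, 3 mm from its middle plane. It turns with the hinge.
- bar_middle (a point): Point inside the locking bar, 95 mm from the hinge axis along its own -y, half-way up (17 mm above the bench), in its middle plane; axes as lock_bar.
- spare_segment: Loose stone segment of the same kind, 21x34x23 mm, lying on the bench behind the tray; origin under its centre. Leave alone.
- dappen: Small grey dappen dish, 34 mm wide, 26 mm high, loose behind the tray; origin under its centre. Leave alone.
- carver: Thin steel wax carver, 141 mm long (its y), 6 mm high, loose on the bench beyond the tray's -y end. Leave alone.
- probe: Thin steel probe, 135 mm long (its y), 7 mm high, loose on the bench beyond the tray's +y end. Leave alone.
- wax_bite: Scrap of coral wax, 16x29x10 mm, loose on the bench beyond the carver. Leave alone.
- pot: White screw pot, 48 mm wide, 49 mm high, loose on the bench at the robot's right. Leave alone.

How it is judged (in metres and radians):
On the way, in this order (a step that is already met when the one before it is completed fails the run):
1. the risen segment is pressed fully home (value of joint pins above 0.013 m), for 0.2 s.
2. the locking bar is pushed shut (value of joint pins above 0.013 m and value of joint bar_hinge below 0.04 rad), for 0.2 s.
At the end, for the whole second after the job is handed in: The risen segment is home to within 1 mm, the locking bar is shut to within 0.04 rad and at rest, and the loose things are within 12 mm of where they lay (all of step 2 and velocity of joint bar_hinge between -0.02 and 0.02 rad/s and distance of each of spare_segment, dappen, carver, probe, wax_bite, pot from where it was at the start of the episode below 0.012 m); the robot touches nothing.
It fails at once if a segment that was already home is touched (over 1 N) (contact force between any of the fingers, the arm and seated_a above 1 N or contact force between any of the fingers, the arm and seated_b above 1 N or contact force between any of the fingers, the arm and seated_c above 1 N).
It fails at once if the risen segment is drawn upwards by more than 3 mm (value of joint pins below -0.003 m).
It fails at once if the risen segment or the locking bar is pushed with more than 30 N (contact force between the fingers and riser above 30 N or contact force between the fingers and lock_bar above 30 N).
It fails at once if the locking bar is slammed (faster than 3 rad/s) (velocity of joint bar_hinge below -3 rad/s).
It fails at once if a loose thing is moved by more than 12 mm (distance of any of spare_segment, dappen, carver, probe, wax_bite, pot from where it was at the start of the episode above 0.012 m).
It also fails if it takes over 48 s, if anything falls off the work surface, if the arm or the gripper's body presses on something with over 40 N, if the wrist force passes 120 N, or if a joint passes its speed limit or range.

## Working session

There is one attempt and no reset: what is moved stays moved. The work goes in short steps, Python scripts to look and compute and a tool call to move; the robot and the scene stay as the last step left them, time stands still between calls to the robot, and variables do not carry over. Pictures are saved under pics/ and viewed, and the job is handed in when it is done.

Besides the shell and the picture viewer there is one more tool, called in YAML: its name, and indented under it one key for each argument. jog_arm: Moves the arm, as the interface text tells. Its arguments: {"type":"object","properties":{"deltas":{"type":"array"},"grip_force":{"type":"number"}},"required":["deltas"]}

```bash
mkdir -p pics
python3 - <<'E'
from workcell import env
import cv2
print(env.state()); print(env.nose_length)
for n in("scene","top"):
    im=env.grab_frame(n); cv2.imwrite(f"pics/{n}0.png",im[:,:,::-1]); print(env.camera_params(n))
    for l in("die_tray","riser","riser_top","seated_a","lock_bar","bar_middle","spare_segment","dappen","carver","probe","pot"):
        print(n,l,[( [round(v) for v in d["xyz"]],round(d["conf"],2)) for d in env.look_for(n,l)[:5]])
E
```

```text
{'time_s': 0.0, 'qpos': array([-7.69460465e+01,  1.83493587e+01,  8.97065956e+01,  1.17084120e-04,
        7.20424491e+01, -1.14511449e+00]), 'qvel': array([-0.02322753,  0.12844788, -0.07482338,  0.08322641, -0.1702117 ,
        0.03267577]), 'effort': array([ 2.32754908e-03, -4.12457907e+01, -2.31973797e+01,  7.27470894e-02,
        4.58024908e-02, -1.36932877e-04]), 'ee_pos': array([ 140.94483211, -556.96963903,  230.14184194]), 'ee_rot': array([-1.79901618e+02, -2.07785631e-03,  1.41990300e+01]), 'force': array([ 0.21587227,  0.241568  , -0.52207541]), 'torque': array([ 0.05332976,  0.0627915 , -0.04457082]), 'gripper_width': 91.42127530730791}
17.0
{'fx': 433.30765110567285, 'fy': 433.30765110567285, 'cx': 316.7701378411608, 'cy': 238.87328914452735, 'xyz': array([150.16233744, 383.59556713, 702.22313269]), 'orientation': array([-135.89127706,   -0.34514777, -133.68695231])}
scene die_tray [([561, -9, 18], 0.97), ([569, -47, 46], 0.71), ([592, 15, 34], 0.5)]
scene riser []
scene riser_top [([570, -48, 48], 0.72)]
scene seated_a [([557, -84, 29], 0.54), ([582, -15, 31], 0.49), ([
[... 278 characters left out ...]
9.95292122329647, 'fy': 469.95292122329647, 'cx': 321.7269067776571, 'cy': 234.83761718296728, 'xyz': array([ 453.62861359,  -36.90688808, 1115.23894227]), 'orientation': array([-173.10768592,   -1.71600618,  -88.97188424])}
top die_tray [([577, -24, 27], 0.79)]
top riser [([571, -54, 44], 0.61)]
top riser_top [([526, 2, 23], 0.26)]
top seated_a [([587, -22, 34], 0.48)]
top lock_bar [([517, -3, 29], 0.72)]
top bar_middle [([519, -2, 20], 0.6)]
top spare_segment [([664, -91, 15], 0.44)]
top dappen [([670, -20, 22], 0.51)]
top carver [([575, -53, 43], 0.72), ([578, -19, 28], 0.15)]
top probe [([578, -50, 46], 0.54), ([697, 91, 4], 0.5), ([493, -176, 6], 0.34)]
top pot [([431, -339, 48], 0.65)]
```

View pics/scene0.png

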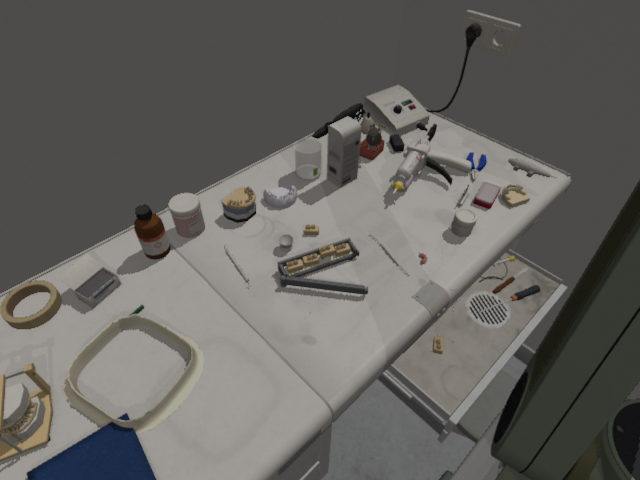

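View pics/top0.png

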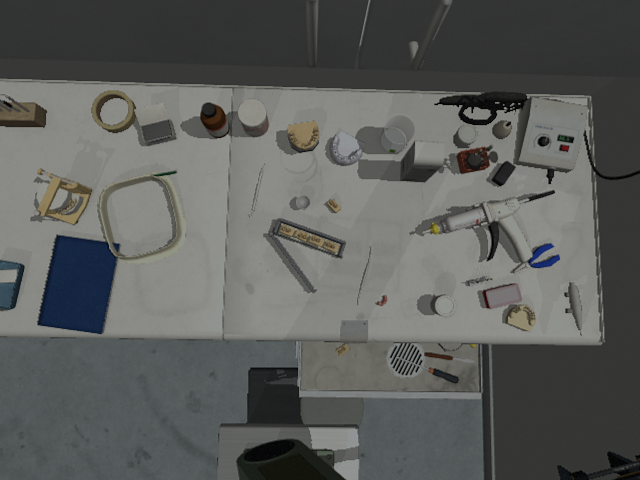

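Run:
```python
import cv2
a=cv2.imread("pics/scene0.png")[150:330,200:440]; cv2.imwrite("pics/scene0c.png",cv2.resize(a,(800,600),interpolation=cv2.INTER_CUBIC))
a=cv2.imread("pics/top0.png")[100:280,230:430]; cv2.imwrite("pics/top0c.png",cv2.resize(a,None,fx=3.3,fy=3.3,interpolation=cv2.INTER_CUBIC))
```

```text
(no output)
```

View pics/scene0c.png

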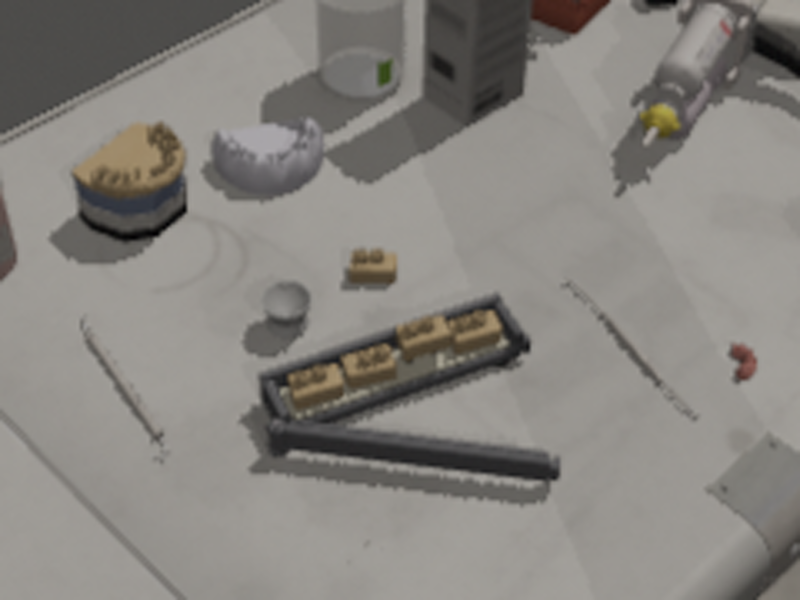

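View pics/top0c.png

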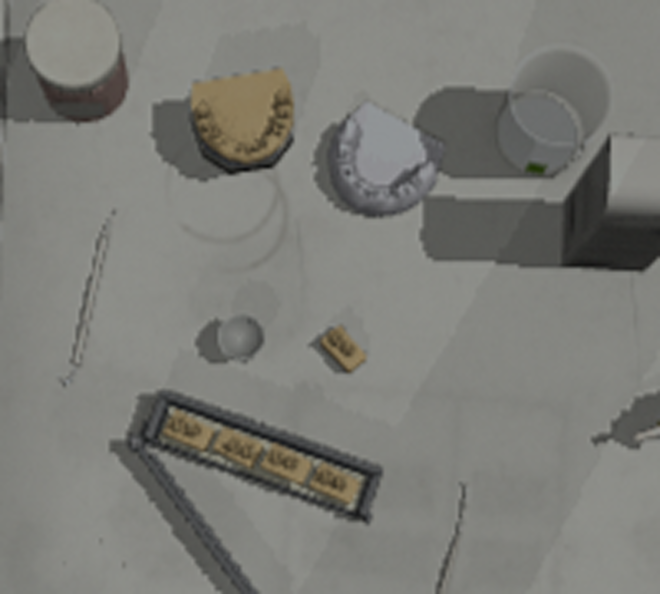

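Run:
```python
import cv2,numpy as np
a=cv2.imread("pics/scene0.png")[230:310,270:370]; a=cv2.resize(a,None,fx=7,fy=7,interpolation=cv2.INTER_NEAREST)
cv2.imwrite("pics/scene0d.png",cv2.convertScaleAbs(a,alpha=1.5))
a=cv2.imread("pics/top0.png")[212:300,255:355]; cv2.imwrite("pics/top0d.png",cv2.convertScaleAbs(cv2.resize(a,None,fx=6.8,fy=6.8,interpolation=cv2.INTER_NEAREST),alpha=1.5))
```

```text
(no output)
```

View pics/scene0d.png

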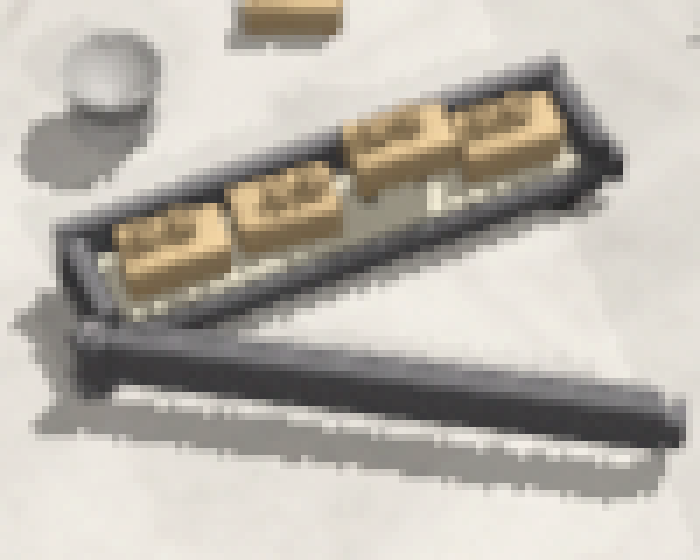

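View pics/top0d.png

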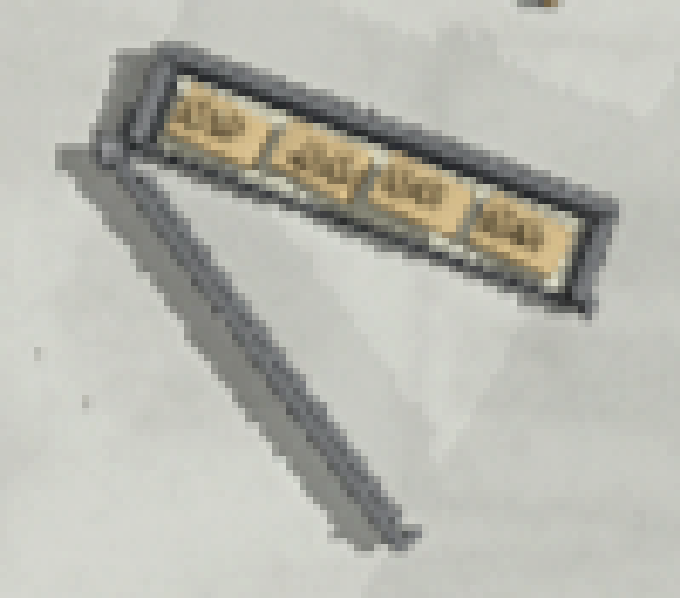

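```bash
cat > h.py <<'E'
import numpy as np,cv2
from scipy.spatial.transform import Rotation as R
from workcell import env
def proj(n,P):
    c=env.camera_params(n); Rm=R.from_euler('xyz',c["orientation"],degrees=True).as_matrix()
    q=(np.asarray(P,float)-c["xyz"])@Rm
    return np.c_[c["fx"]*q[:,0]/q[:,2]+c["cx"],c["fy"]*q[:,1]/q[:,2]+c["cy"]]
def tw(p,P):  # tray->world, p=(x,y,yawdeg)
    P=np.asarray(P,float); a=np.radians(p[2]); c,s=np.cos(a),np.sin(a)
    return np.c_[p[0]+c*P[:,0]-s*P[:,1],p[1]+s*P[:,0]+c*P[:,1],P[:,2]]
def box(x0,x1,y0,y1,z0,z1): return np.array([(x,y,z) for x in(x0,x1) for y in(y0,y1) for z in(z0,z1)])
E
cat > fit.py <<'E'
from h import *
from scipy.optimize import minimize
S=4
masks={}
for n in("scene","top"):
    im=cv2.imread(f"pics/{n}0.png").astype(int); m=((im[:,:,2]-im[:,:,0])>22).astype(np.uint8)
    r=np.zeros_like(m)
    x0,y0,x1,y1=(282,240,356,275) if n=="scene" else (274,220,345,256)
    r[y0:y1,x0:x1]=m[y0:y1,x0:x1]; masks[n]=(r,(x0,y0,x1,y1)); print(n,r.sum())
    print("\n".join("".join(".#"[v] for v in row) for row in r[y0:y1,x0:x1]))
def render(n,p,h,off):
    x0,y0,x1,y1=masks[n][1]; big=np.zeros(((y1-y0)*S,(x1-x0)*S),np.uint8)
    for yc,t in((-55,1),(-18,1),(18,-1),(55,1)):
        dz=h if yc==-18 else 0
        for b in(box(-10.5,10.5,yc-17,yc+17,18+dz,32+dz),box(-5.5,5.5,*sorted((yc-8*t,yc+13*t)),32+dz,41+dz)):
            q=proj(n,tw(p,b))+off
            q=((q+.5-[x0,y0])*S-.5)
            cv2.fillConvexPoly(big,cv2.convexHull(np.round(q*16).astype(np.int32)),1,shift=4)
    return cv2.resize(big.astype(np.float32),(x1-x0,y1-y0),interpolation=cv2.INTER_AREA)
def cost(v):
    c=0
    offs={"scene":v[4:6],"top":v[6:8]}
    for n in masks:
        x0,y0,x1,y1=masks[n][1]
        c+=((render(n,v[:3],v[3],offs[n])-masks[n][0][y0:y1,x0:x1])**2).sum()
    return c+ (np.sum(np.square(v[4:]))*8)
best=None
for yaw in(-12,-16,-20,-8):
    v0=np.array([577,-25,yaw,11,0,0,0,0.])
    sim=np.vstack([v0]+[v0+d for d in np.diag([5,5,3,3,.7,.7,.7,.7])])
    r=minimize(cost,v0,method="Nelder-Mead",options=dict(initial_simplex=sim,maxiter=3000,xatol=.01,fatol=.01))
    print(r.x.round(2),r.fun)
    if best is None or r.fun<best.fun: best=r
np.save("fit.npy",best.x)
E
python3 fit.py
```

```text
scene 656
..........................................................................
..........................................................................
..........................................................................
............................................................#######.......
.........................................................##########.......
.............................................#######...#############......
.........................................###########################......
.....................................################################.....
.....................................################################.....
.....................................###############################......
.....................................###############################......
.....................................###############################......
......................................##############################......
................................###...###############.##########..........
.............................#######..##
[... 4248 characters left out ...]
d",options=dict(initial_simplex=sim,maxiter=3000,xatol=.01,fatol=.01))
    res = _minimize_neldermead(fun, x0, args, callback, bounds=bounds,
                               **options)
    fsim[j] = func(sim[j])
              ~~~~^^^^^^^^
    fx = function(np.copy(x), *(wrapper_args + args))
  File "fit.py", line 25, in cost
    c+=((render(n,v[:3],v[3],offs[n])-masks[n][0][y0:y1,x0:x1])**2).sum()
         ~~~~~~^^^^^^^^^^^^^^^^^^^^^^
  File "fit.py", line 16, in render
    q=proj(n,tw(p,b))+off
      ~~~~^^^^^^^^^^^
  File "h.py", line 5, in proj
    c=env.camera_params(n); Rm=R.from_euler('xyz',c["orientation"],degrees=True).as_matrix()
ValueError: time passes only in moves, steps and waits
```

```bash
sed -i 's/^def proj/C={n:env.camera_params(n) for n in("scene","top")}\ndef proj/; s/c=env.camera_params(n); Rm/c=C[n]; Rm/' h.py; sed -i '/print("\\n"/d' fit.py
cat >> fit.py <<'E'
v=best.x
for n,o in(("scene",v[4:6]),("top",v[6:8])):
    x0,y0,x1,y1=masks[n][1]; d=render(n,v[:3],v[3],o)-masks[n][0][y0:y1,x0:x1]
    print(n,abs(d).sum()); 
    im=cv2.imread(f"pics/{n}0.png"); k=7; cx0,cy0=(265,225) if n=="scene" else (255,212)
    a=cv2.convertScaleAbs(cv2.resize(im[cy0:cy0+85,cx0:cx0+112],None,fx=k,fy=k,interpolation=cv2.INTER_NEAREST),alpha=1.4)
    def poly(P,col,closed=True):
        q=((proj(n,tw(v[:3],P))+o+.5-[cx0,cy0])*k).astype(np.int32); cv2.polylines(a,[q],closed,col,1)
    for yc,t in((-55,1),(-18,1),(18,-1),(55,1)):
        z=v[3]*(yc==-18)
        poly([(sx*10.5,yc+sy*17,32+z) for sx,sy in((1,1),(1,-1),(-1,-1),(-1,1))],(0,0,255))
        poly([(sx*5.5,yc+t*y,41+z) for sx,y in((1,-8),(1,13),(-1,13),(-1,-8))],(255,0,0))
    poly([(15,-80,30),(15,80,30)],(0,255,0),False); poly([(23,-84,30),(23,84,30)],(0,255,0),False)
    poly([(-20.5,88,0),(-20.5,88,27)],(255,0,255),False)
    for q in(.5,.6,.7,.8): poly([(-20.5,88,27),(-20.5-170*np.sin(q),88-170*np.cos(q),27)],(0,200,255),False)
    cv2.imwrite(f"pics/fit_{n}.png",a)
E
python3 fit.py
```

```text
scene 656
top 474
[ 5.7964e+02 -3.6450e+01 -1.9150e+01  1.5720e+01  6.6000e-01 -5.3000e-01
  6.2000e-01  7.5000e-01] 296.17823820635823
[580.11 -36.23 -18.93  12.93   0.65  -0.7    0.8    0.67] 301.09147621446806
[ 5.796e+02 -3.829e+01 -1.851e+01  1.387e+01 -1.000e-01 -5.500e-01
 -1.300e-01  6.200e-01] 283.1502176693624
[ 5.7949e+02 -3.8210e+01 -1.9230e+01  1.6010e+01 -5.0000e-02 -2.8000e-01
 -8.0000e-02  5.7000e-01] 285.676559811764
scene 210.9375
top 128.1875
```

View pics/fit_scene.png

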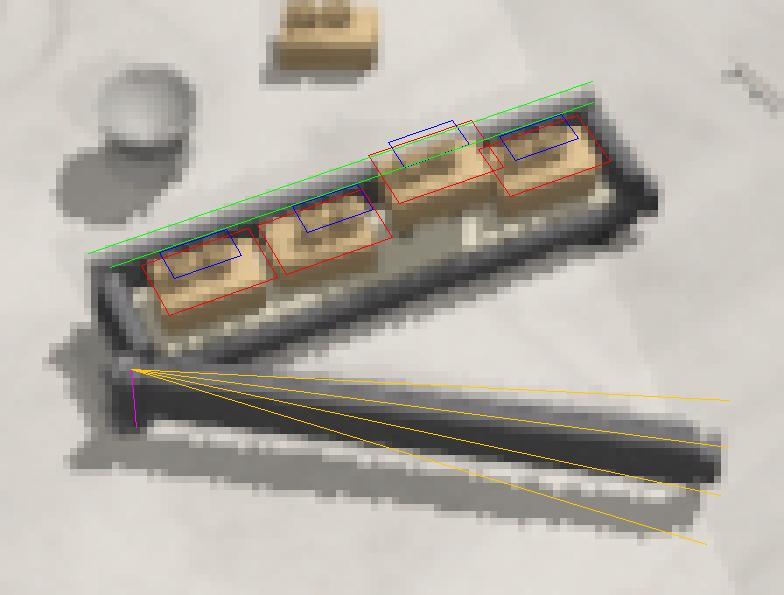

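View pics/fit_top.png

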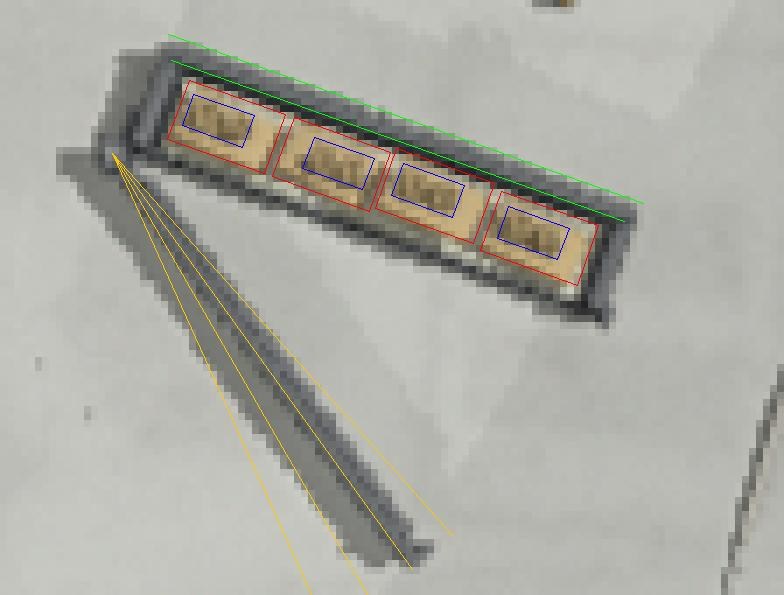

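```bash
python3 - <<'E'
s=open("fit.py").read()
a=s.index("best=None"); b=s.index("np.save")
s=s[:a]+'''from scipy.optimize import differential_evolution
best=differential_evolution(cost,[(560,600),(-60,0),(-28,-5),(7,16)]+[(-1.5,1.5)]*4,maxiter=150,popsize=10,seed=1,polish=False)
print(best.x.round(2),best.fun)
'''+s[b:]
open("fit.py","w").write(s)
E
time python3 fit.py
```

```text
scene 656
top 474
[ 5.7985e+02 -3.8120e+01 -1.8990e+01  1.2720e+01  1.5000e-01 -3.5000e-01
 -2.0000e-02  6.1000e-01] 284.7368475317896
scene 214.0625
top 127.125
real	0m4.554s
user	0m4.713s
sys	0m0.115s
```

View pics/fit_scene.png

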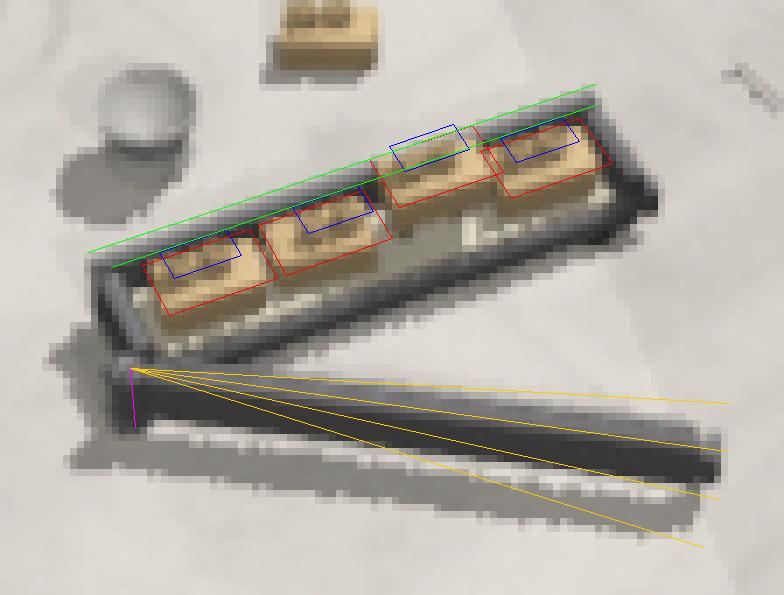

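View pics/fit_top.png

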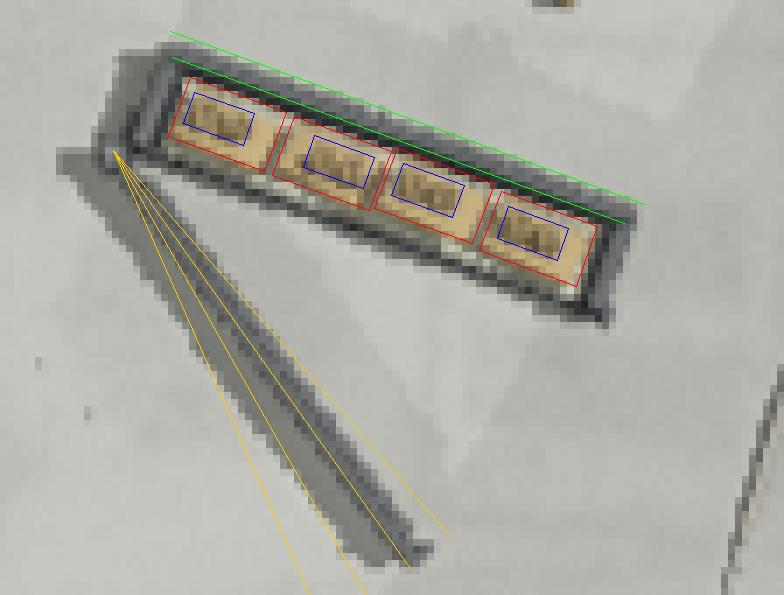

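Run:
```python
import cv2,numpy as np
for n,(x0,y0,x1,y1) in (("scene",(280,238,358,276)),("top",(272,218,347,258))):
    im=cv2.imread(f"pics/{n}0.png")[y0:y1,x0:x1].astype(float)
    s=(im[:,:,2]-im[:,:,0])/(im[:,:,2]+8)*10
    print(n); print("\n".join("".join("%x"%max(0,min(9,int(v*1.5))) for v in r) for r in s).replace("0","."))
```

```text
scene
..............................................................................
..............................................................................
..............................................................................
..............................................................................
..............................................................................
..............................................................4443444.........
...............................................1111221...1243444444442........
.............................................123444443.334444554544444........
.........................................112334555444444454555555544442.......
......................................122334555555444444555555555444444.......
......................................1455555555554444455555555444444441......
......................................1455555555444444455544454444445531......
......................................1455555545544445555444444555545431......
......................................24555544444555545544444555455
[... 4251 characters left out ...]
555544531.......
...................................................1112345555444432........
......................................................1112455544421........
........................................................11123455421........
...........................................................1123421.........
..............................................................1111.........
................................................................1..........
...........................................................................
...........................................................................
...........................................................................
```

```bash
sed -i 's/m=((im\[:,:,2\]-im\[:,:,0\])>22)/m=((im[:,:,2]-im[:,:,0])\/(im[:,:,2]+8)>0.2)/; s/(282,240,356,275)/(280,238,358,276)/; s/(274,220,345,256)/(272,218,347,258)/' fit.py; sed -i 's/print(n,abs(d).sum());/print(n,abs(d).sum()); print("\\n".join("".join("+" if e>.5 else "-" if e<-.5 else "#" if m else "." for e,m in zip(r,mm)) for r,mm in zip(d,masks[n][0][y0:y1,x0:x1])))/' fit.py; python3 fit.py
```

```text
scene 691
top 483
[ 5.7983e+02 -3.8830e+01 -1.8940e+01  1.2320e+01 -1.5000e-01 -6.0000e-01
 -3.4000e-01  6.4000e-01] 245.06743099816862
scene 179.5
..............................................................................
..............................................................................
..............................................................................
................................................................+..+..........
.............................................................++++++++.........
...............................................++++++.....++++#######.........
............................................++++++++++..+++##########+........
.........................................++++++#######+###############+.......
........................................++++##########################+.......
......................................+++##############################+......
......................................+################################+......
......................................+################################+......
....
[... 4402 characters left out ...]
########........
......................................................+###########+........
.........................................................+#######+.........
............................................................#####+.........
..............................................................##++.........
...........................................................................
...........................................................................
...........................................................................
...........................................................................
...........................................................................
```

View pics/fit_scene.png

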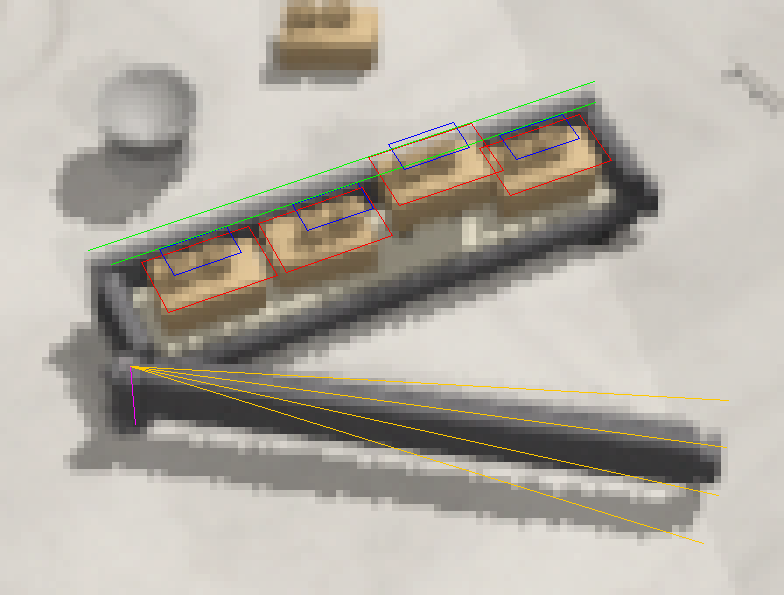

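```bash
cat > d.py <<'E'
import sys; from h import *
s=env.state(); t=np.array([float(v) for v in sys.argv[1:4]])
Rm=R.from_euler('xyz',s["ee_rot"],degrees=True).as_matrix()
print(s["time_s"],s["ee_pos"].round(2),s["ee_rot"].round(2),s["force"].round(2),"d",(Rm.T@(t-s["ee_pos"])).round(2))
E
python3 d.py 572.1 -54.9 120
```

```text
1.2 [ 141.05 -557.45  230.99] [179.99  -0.    14.2 ] [ 0.25 -0.86 -0.46] d [ 541.15 -381.48  110.94]
```

jog_arm:
  deltas:
    - [[0.2, -0.14, 0, 12, 0.0], [0.4, -0.28, 0, 24, 0.0], [0.541, -0.3815, 0.05, 33.2, 0.0], [0.541, -0.3815, 0.09, 33.2, 0.0], [0.541, -0.3815, 0.09, 33.2, 0.0], [0.541, -0.3815, 0.09, 33.2, 0.0], [0.541, -0.3815, 0.09, 33.2, 0.0], [0.541, -0.3815, 0.09, 33.2, 0.0], [0.541, -0.3815, 0.09, 33.2, 0.0], [0.541, -0.3815, 0.09, 33.2, 0.0], [0.541, -0.3815, 0.09, 33.2, 0.0], [0.541, -0.3815, 0.09, 33.2, 0.0], [0.541, -0.3815, 0.09, 33.2, 0.0], [0.541, -0.3815, 0.09, 33.2, 0.0], [0.541, -0.3815, 0.09, 33.2, 0.0], [0.541, -0.3815, 0.09, 33.2, 0.0], [0.541, -0.3815, 0.09, 33.2, 0.0], [0.541, -0.3815, 0.09, 33.2, 0.0], [0.541, -0.3815, 0.09, 33.2, 0.0], [0.541, -0.3815, 0.09, 33.2, 0.0]]
  grip_force: 10

```text
time_s: 2.87
ee_pos: [571.1, -55.9, 141.1]
ee_rot: [180.0, 0.0, -19.0]
force: [-0.3, -0.8, 1.2]
gripper_width: 0.9
```

jog_arm:
  deltas:
    - [[0, 0, 0.03, 0, 0.0], [0, 0, 0.05, 0, 0.0], [0, 0, 0.056, 0, 0.0], [0, 0, 0.056, 0, 0.0], [0, 0, 0.056, 0, 0.0]]

```text
time_s: 3.28
ee_pos: [572.0, -55.9, 85.8]
ee_rot: [-180.0, -0.1, -19.1]
force: [-0.2, 0.3, 0.3]
gripper_width: 0.6
```

```bash
cat > snap.py <<'E'
import sys; from h import *
t=sys.argv[1]
o=[]
for n,x0,y0 in(("scene",265,215),("top",255,205)):
    im=env.grab_frame(n); cv2.imwrite(f"pics/{n}{t}.png",im[:,:,::-1])
    o.append(cv2.resize(im[y0:y0+95,x0:x0+100,::-1],(400,380),interpolation=cv2.INTER_CUBIC))
cv2.imwrite(f"pics/s{t}.png",cv2.convertScaleAbs(np.hstack(o),alpha=1.4))
E
python3 snap.py 1; python3 d.py 572.1 -54.9 60
```

```text
3.3833 [572.83 -55.59  86.54] [-1.7997e+02 -1.7000e-01 -1.9050e+01] [ 0.31 -0.51  0.77] d [-1.   -0.4  26.54]
```

View pics/s1.png

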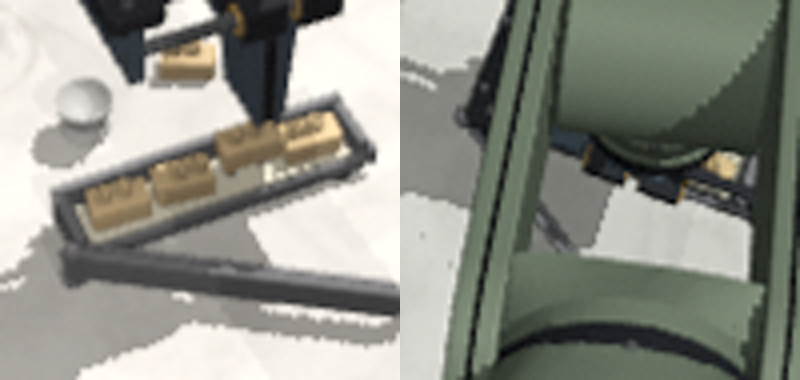

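Run:
```python
import cv2
a=cv2.imread("pics/scene1.png")[130:290,230:430]; cv2.imwrite("pics/z1.png",cv2.convertScaleAbs(cv2.resize(a,None,fx=3.75,fy=3.75,interpolation=cv2.INTER_CUBIC),alpha=1.6))
```

```text
(no output)
```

View pics/z1.png

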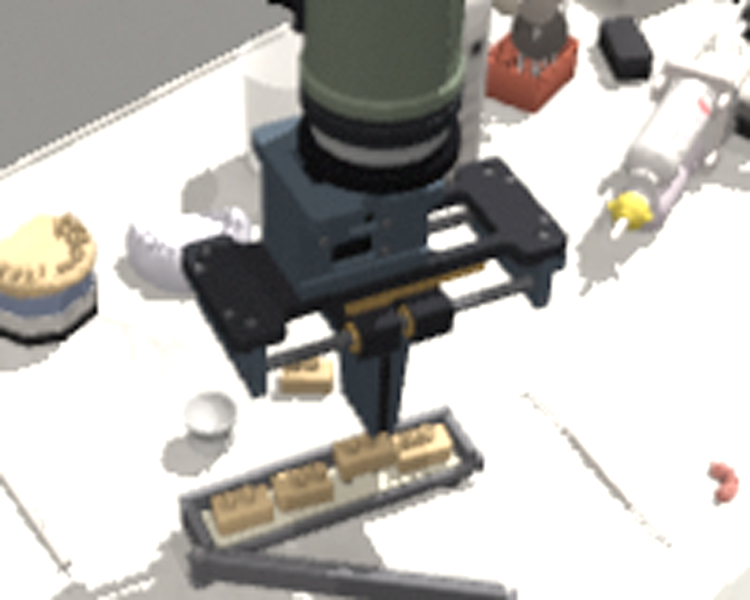

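Run:
```python
from h import *
f=lambda P:((proj("scene",P)+.5-[230,130])*3.75).round().tolist()
p=(577.8,-38.3,-19)
print("tip",f([[572.8,-55.6,69.5]]))
print("foot",f(tw((572.8,-55.6,-19),[(sx*16,sy*13.5,69.5) for sx,sy in((1,1),(1,-1),(-1,-1),(-1,1))])))
print("top(h=12)",f(tw(p,[(0,-15.5,53)])), "blocktops",f(tw(p,[(sx*10.5,-18+sy*17,44) for sx,sy in((1,1),(1,-1),(-1,-1),(-1,1))])))
```

```text
tip [[368.0, 416.0]]
foot [[333.0, 404.0], [377.0, 390.0], [403.0, 428.0], [358.0, 443.0]]
top(h=12) [[364.0, 439.0]] blocktops [[331.0, 446.0], [387.0, 427.0], [403.0, 453.0], [348.0, 472.0]]
```

jog_arm:
  deltas:
    - [[-0.001, 0, 0.006, 0, 0.0], [-0.001, 0, 0.011, 0, 0.0], [-0.001, 0, 0.014, 0, 0.0], [-0.001, 0, 0.016, 0, 0.0], [-0.001, 0, 0.0175, 0, 0.0], [-0.001, 0, 0.019, 0, 0.0], [-0.001, 0, 0.02, 0, 0.0], [-0.001, 0, 0.02, 0, 0.0]]

```text
time_s: 4.05
ee_pos: [570.8, -54.5, 64.9]
ee_rot: [180.0, 0.0, -19.0]
force: [-2.5, 0.6, 2.3]
gripper_width: 0.3
```

jog_arm:
  deltas:
    - [[0, 0, 0.001, 0, 0.0], [0, 0, 0.002, 0, 0.0], [0, 0, 0.003, 0, 0.0], [0, 0, 0.004, 0, 0.0], [0, 0, 0.005, 0, 0.0], [0, 0, 0.005, 0, 0.0]]

```text
time_s: 4.55
ee_pos: [570.8, -54.6, 59.7]
ee_rot: [180.0, 0.0, -19.0]
force: [-1.4, 1.2, 3.1]
gripper_width: 1.0
```

```bash
python3 snap.py 2; python3 d.py 572.1 -54.9 58
```

```text
4.65 [571.09 -54.6   59.72] [ 1.8e+02 -1.0e-02 -1.9e+01] [-0.56  0.7   0.45] d [ 1.05 -0.04  1.72]
```

View pics/s2.png

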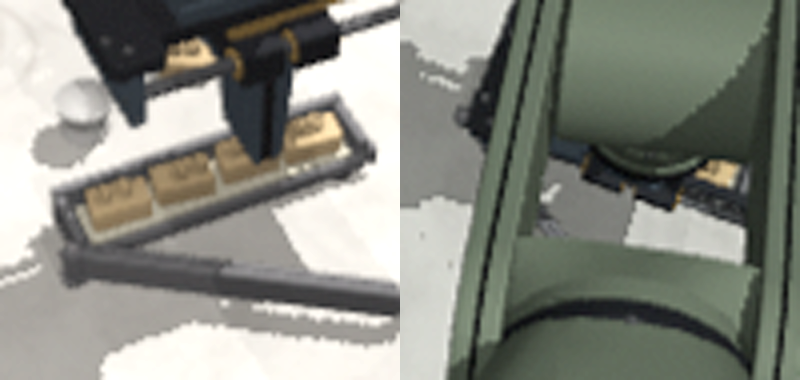

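jog_arm:
  deltas:
    - [[0, 0, 0.0005, 0, 0.0], [0, 0, 0.001, 0, 0.0], [0, 0, 0.0015, 0, 0.0], [0, 0, 0.0015, 0, 0.0]]

```text
time_s: 4.98
ee_pos: [571.2, -54.6, 58.5]
ee_rot: [180.0, -0.0, -19.0]
force: [-1.8, 0.0, 3.1]
gripper_width: 0.1
```

jog_arm:
  deltas:
    - [[0, 0, 0.0004, 0, 0.0], [0, 0, 0.0008, 0, 0.0], [0, 0, 0.0008, 0, 0.0]]

```text
time_s: 5.23
ee_pos: [571.2, -54.6, 57.7]
ee_rot: [180.0, -0.0, -19.0]
force: [-0.9, -0.9, 4.2]
gripper_width: 0.2
```

jog_arm:
  deltas:
    - [[0, 0, 0.0003, 0, 0.0], [0, 0, 0.0006, 0, 0.0], [0, 0, 0.0006, 0, 0.0]]

```text
time_s: 5.48
ee_pos: [571.2, -54.6, 57.6]
ee_rot: [-180.0, -0.0, -19.0]
force: [-2.0, 0.6, 6.6]
gripper_width: 0.1
```

Force is rising: the stop seems reached; a little more to confirm.

jog_arm:
  deltas:
    - [[0, 0, 0.0003, 0, 0.0], [0, 0, 0.0006, 0, 0.0], [0, 0, 0.0006, 0, 0.0]]

```text
time_s: 5.73
ee_pos: [571.3, -54.7, 57.5]
ee_rot: [-180.0, -0.1, -19.0]
force: [-2.6, 0.7, 10.5]
gripper_width: 0.6
```

jog_arm:
  deltas:
    - [[0, 0, -0.004, 0, 0.0], [0, 0, -0.015, 0, 0.0], [0, 0, -0.04, 0, 0.0], [0, 0, -0.07, 0, 0.0], [-0.03, -0.003, -0.07, 0, 0.0], [-0.06, -0.006, -0.07, 0, 0.0], [-0.09, -0.009, -0.07, 0, 0.0], [-0.119, -0.011, -0.07, 0, 0.0], [-0.119, -0.011, -0.07, 0, 0.0], [-0.119, -0.011, -0.07, 0, 0.0]]

```text
time_s: 6.57
ee_pos: [461.5, -5.1, 127.0]
ee_rot: [-180.0, -0.1, -18.9]
force: [0.5, 0.1, -0.1]
gripper_width: 0.3
```

```bash
python3 snap.py 3; python3 d.py 462.1 -5.8 29
python3 - <<'E'
import cv2
a=cv2.imread("pics/scene3.png")[150:310,230:430]; cv2.imwrite("pics/z3.png",cv2.convertScaleAbs(cv2.resize(a,None,fx=3.75,fy=3.75,interpolation=cv2.INTER_CUBIC),alpha=1.5))
E
```

```text
6.6667 [463.57  -5.65 127.08] [-1.7997e+02 -1.5000e-01 -1.9000e+01] [ 0.06 -0.72  0.46] d [-1.6   0.68 98.07]
```

View pics/z3.png

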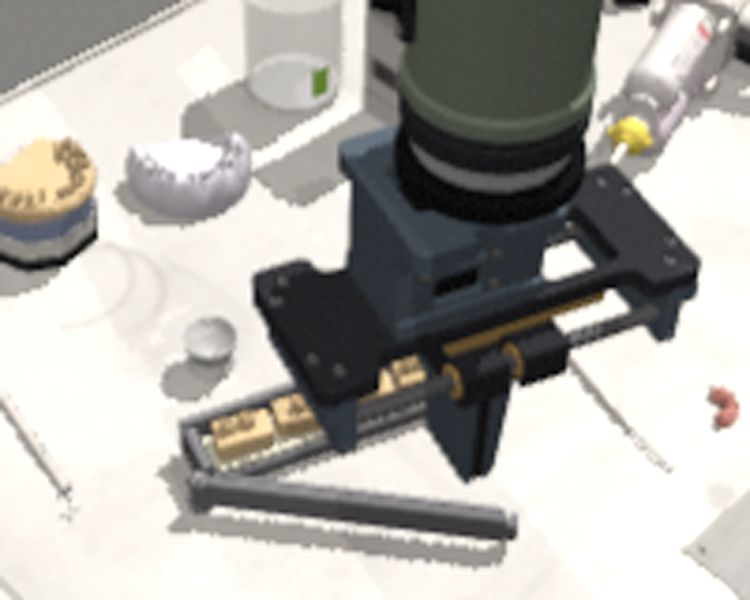

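View pics/s3.png

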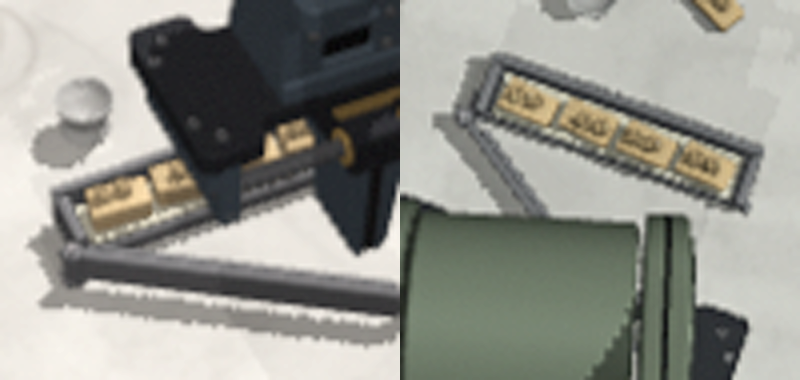

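Run:
```python
from h import *
f=lambda P:((proj("scene",P)+.5-[230,150])*3.75).round().tolist()
for z in (110,12): print(z,f(tw((463.6,-5.6,-19),[(sx*16,sy*13.5,z) for sx,sy in((1,1),(1,-1),(-1,-1),(-1,1))])))
```

```text
110 [[416.0, 440.0], [466.0, 423.0], [498.0, 469.0], [447.0, 488.0]]
12 [[408.0, 562.0], [453.0, 545.0], [482.0, 591.0], [436.0, 609.0]]
```

jog_arm:
  deltas:
    - [[-0.008, 0, 0.02, 0, 0.0], [-0.01, 0, 0.05, 0, 0.0], [-0.01, 0, 0.075, 0, 0.0], [-0.01, 0, 0.09, 0, 0.0], [-0.01, 0, 0.097, 0, 0.0], [-0.01, 0, 0.097, 0, 0.0], [-0.01, 0, 0.097, 0, 0.0]]

```text
time_s: 7.25
ee_pos: [453.9, -2.5, 29.6]
ee_rot: [-180.0, -0.0, -19.0]
force: [0.1, 0.6, 0.4]
gripper_width: 0.4
```

```bash
python3 snap.py 4; python3 d.py 538.2 -32.1 29
python3 - <<'E'
import cv2
a=cv2.imread("pics/scene4.png")[170:330,230:430]; cv2.imwrite("pics/z4.png",cv2.convertScaleAbs(cv2.resize(a,None,fx=3.75,fy=3.75,interpolation=cv2.INTER_CUBIC),alpha=1.5))
E
```

```text
7.35 [454.03  -2.38  30.35] [-1.7996e+02 -1.4000e-01 -1.9020e+01] [-0.02  0.75 -0.27] d [89.26  0.67  1.57]
```

View pics/z4.png

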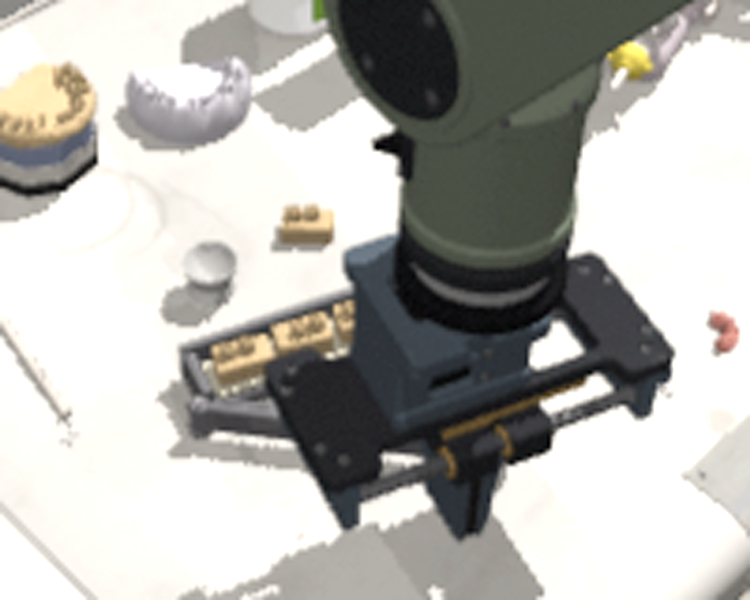

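jog_arm:
  deltas:
    - [[0.004, 0, 0, 0, 0.0], [0.008, 0, 0, 0, 0.0], [0.012, 0, 0, 0, 0.0], [0.016, 0, 0, 0, 0.0], [0.02, 0, 0, 0, 0.0], [0.024, 0, 0, 0, 0.0], [0.028, 0, 0, 0, 0.0], [0.032, 0, 0, 0, 0.0], [0.036, 0, 0, 0, 0.0], [0.04, 0, 0, 0, 0.0]]

```text
time_s: 8.18
ee_pos: [490.7, -15.4, 29.3]
ee_rot: [180.0, 0.0, -19.0]
force: [-0.0, -0.1, -0.1]
gripper_width: 0.3
```

jog_arm:
  deltas:
    - [[0.004, 0, 0, 0, 0.0], [0.008, 0, 0, 0, 0.0], [0.012, 0, 0, 0, 0.0], [0.016, 0, 0, 0, 0.0], [0.02, 0, 0, 0, 0.0], [0.024, 0, 0, 0, 0.0], [0.028, 0, 0, 0, 0.0], [0.032, 0, 0, 0, 0.0], [0.036, 0, 0, 0, 0.0]]

```text
time_s: 8.93
ee_pos: [524.8, -27.1, 29.4]
ee_rot: [180.0, -0.0, -19.0]
force: [-0.9, 0.2, 0.3]
gripper_width: 0.3
```

```bash
python3 snap.py 5; python3 d.py 538.2 -32.1 29
python3 - <<'E'
import cv2
a=cv2.imread("pics/scene5.png")[170:330,230:430]; cv2.imwrite("pics/z5.png",cv2.convertScaleAbs(cv2.resize(a,None,fx=3.75,fy=3.75,interpolation=cv2.INTER_CUBIC),alpha=1.5))
E
```

```text
9.0333 [525.48 -27.17  29.5 ] [-1.7999e+02 -7.0000e-02 -1.9020e+01] [-0.31  1.34 -0.12] d [13.63  0.52  0.52]
```

View pics/z5.png

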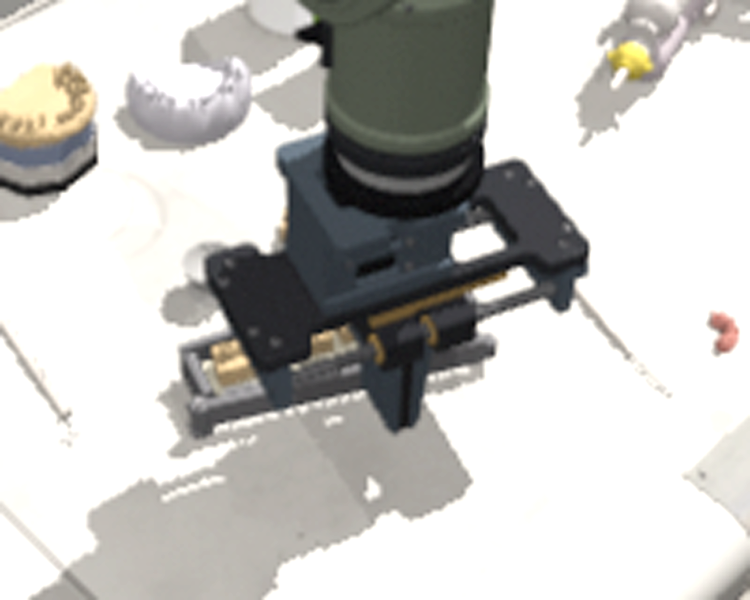

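jog_arm:
  deltas:
    - [[0.002, 0, 0, 0, 0.0], [0.004, 0, 0, 0, 0.0], [0.006, 0, 0, 0, 0.0], [0.008, 0, 0, 0, 0.0], [0.009, 0, 0, 0, 0.0], [0.009, 0, 0, 0, 0.0]]

```text
time_s: 9.53
ee_pos: [533.3, -30.0, 29.5]
ee_rot: [-180.0, -0.0, -19.0]
force: [0.4, -0.6, 0.2]
gripper_width: 0.7
```

jog_arm:
  deltas:
    - [[0.001, 0, 0, 0, 0.0], [0.002, 0, 0, 0, 0.0], [0.003, 0, 0, 0, 0.0], [0.004, 0, 0, 0, 0.0], [0.004, 0, 0, 0, 0.0]]

```text
time_s: 9.95
ee_pos: [537.0, -31.2, 29.4]
ee_rot: [180.0, -0.0, -19.0]
force: [-0.6, 0.2, 0.2]
gripper_width: 0.6
```

jog_arm:
  deltas:
    - [[0.001, 0, 0, 0, 0.0], [0.0015, 0, 0, 0, 0.0], [0.002, 0, 0, 0, 0.0], [0.002, 0, 0, 0, 0.0]]

```text
time_s: 10.28
ee_pos: [538.0, -31.6, 29.4]
ee_rot: [180.0, 0.1, -19.0]
force: [-2.3, 0.8, 1.3]
gripper_width: 0.7
```

jog_arm:
  deltas:
    - [[0.0005, 0, 0, 0, 0.0], [0.001, 0, 0, 0, 0.0], [0.001, 0, 0, 0, 0.0]]

```text
time_s: 10.53
ee_pos: [538.1, -31.7, 29.3]
ee_rot: [180.0, 0.2, -19.0]
force: [-5.5, 2.4, 4.3]
gripper_width: 0.7
```

jog_arm:
  deltas:
    - [[0.0005, 0, 0, 0, 0.0], [0.0005, 0, 0, 0, 0.0], [0.0005, 0, 0, 0, 0.0]]

```text
time_s: 10.78
ee_pos: [538.2, -31.7, 29.3]
ee_rot: [180.0, 0.2, -19.0]
force: [-6.4, 3.4, 4.9]
gripper_width: 0.4
```

jog_arm:
  deltas:
    - [[-0.003, 0, 0, 0, 0.0], [-0.01, 0, 0, 0, 0.0], [-0.025, 0, 0, 0, 0.0], [-0.04, 0, 0, 0, 0.0], [-0.05, 0, -0.03, 0, 0.0], [-0.08, 0, -0.07, 0, 0.0], [-0.11, 0, -0.11, 0, 0.0], [-0.11, 0.04, -0.15, 0, 0.0], [-0.11, 0.08, -0.18, 0, 0.0], [-0.11, 0.12, -0.18, 0, 0.0], [-0.11, 0.16, -0.18, 0, 0.0], [-0.11, 0.2, -0.18, 0, 0.0], [-0.11, 0.24, -0.18, 0, 0.0], [-0.11, 0.28, -0.18, 0, 0.0], [-0.11, 0.3, -0.18, 0, 0.0], [-0.11, 0.3, -0.18, 0, 0.0], [-0.11, 0.3, -0.18, 0, 0.0]]

```text
time_s: 12.2
ee_pos: [337.8, -281.9, 209.4]
ee_rot: [180.0, -0.1, -19.3]
force: [0.1, 1.4, 0.5]
gripper_width: 0.2
```

```bash
python3 snap.py 6
python3 - <<'E'
from h import *
s=env.state(); print(s["time_s"],s["ee_pos"],s["force"])
import cv2
for n,(x,y) in(("scene",(265,215)),("top",(255,205))):
    a=cv2.imread(f"pics/{n}6.png")[y:y+84,x:x+112]; cv2.imwrite(f"pics/{n}6z.png",cv2.convertScaleAbs(cv2.resize(a,None,fx=7,fy=7,interpolation=cv2.INTER_NEAREST),alpha=1.4))
for n in("scene","top"):
  for l in("riser_top","bar_middle","spare_segment","dappen","carver","probe","pot","wax_bite"):
    print(n,l,[( [round(v) for v in d["xyz"]],round(d["conf"],2)) for d in env.look_for(n,l)[:3]])
E
```

```text
12.3 [ 338.40129597 -279.67528134  209.31545153] [-0.57448008 -0.11785602  0.277373  ]
scene riser_top [([568, -48, 31], 0.58)]
scene bar_middle [([559, -24, 24], 0.55), ([572, -19, 24], 0.31)]
scene spare_segment [([660, -92, 15], 0.66)]
scene dappen [([662, -20, 19], 0.69)]
scene carver [([555, -86, 29], 0.67), ([496, -168, 7], 0.4)]
scene probe []
scene pot [([425, -336, 45], 0.74), ([562, -14, 27], 0.27)]
scene wax_bite [([437, -214, 2], 0.47), ([660, -22, 22], 0.22)]
top riser_top []
top bar_middle [([564, -28, 22], 0.74)]
top spare_segment [([667, -93, 14], 0.66)]
top dappen [([666, -18, 20], 0.66)]
top carver [([430, -344, 46], 0.63), ([583, -20, 35], 0.58), ([696, 89, 4], 0.49)]
top probe [([563, -20, 23], 0.43), ([695, 92, 3], 0.4)]
top pot [([428, -340, 50], 0.69), ([593, 18, 35], 0.37)]
top wax_bite [([436, -215, 8], 0.45)]
```

View pics/scene6z.png

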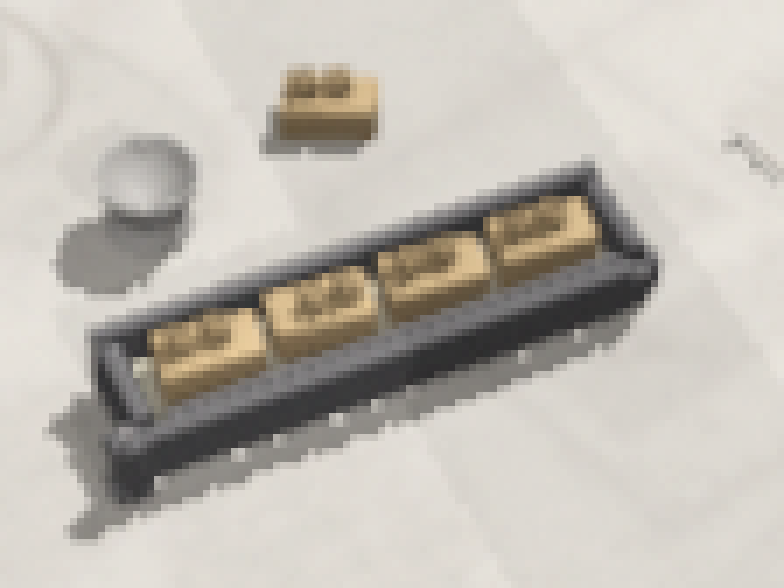

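View pics/top6z.png

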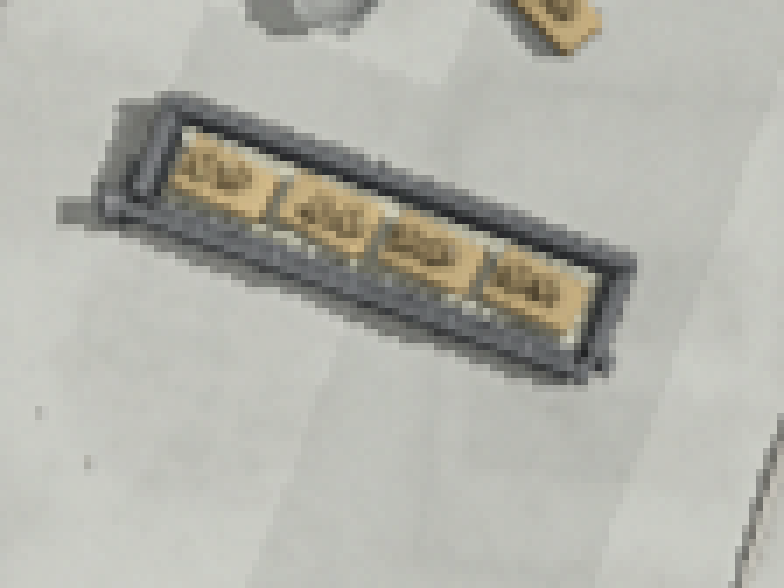

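View pics/top6.png

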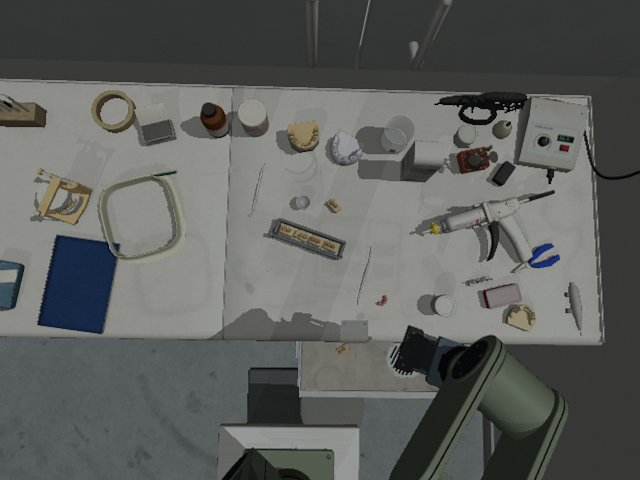

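The scene view shows the third segment level with the others: the block corners step evenly through (262,305), (372,265), (487,230) and (595,195) in the crop. The bar lies flat along the row, and the loose things lie where they were.

jog_arm:
  deltas:
    - [[0, 0, 0, 0, 0.0], [0, 0, 0, 0, 0.0], [0, 0, 0, 0, 0.0], [0, 0, 0, 0, 0.0]]

```text
time_s: 13.43
ee_pos: [338.3, -280.2, 209.4]
ee_rot: [180.0, -0.0, -19.0]
force: [1.0, 0.4, 0.6]
gripper_width: 0.3
```

```bash
python3 -c "
from workcell import env
s=env.state();print(s['time_s'],abs(s['qvel']).max(),s['force']);print(env.job_done())"
```

```text
13.4333 0.05044229939205293 [0.96628972 0.43030134 0.57456124]
the job is handed in; nothing more can be done
None
```

The proud segment is pressed home, the locking bar is shut, and the job was handed in at 13.4 s. No verdict was reported.

- **Segment:** It was the third from the hinge. I pressed it down with the closed fingertips until it stopped hard at about 10 N vertical force, with the fingertips 40.5 mm above the bench (41 mm expected). In the final picture it stands level with its neighbours. I kept clear of the other three by position, about 10 mm at their teeth by calculation. The pictures showed no touching, though contact on them cannot be measured separately.
- **Locking bar:** I pushed it shut at no more than about 50 mm/s. It stopped at about 7 N horizontal force, within 1 mm of where the tray fit predicted. The final top and scene pictures show it flat against the row.
- **Loose things:** The spare segment, dappen dish and pot were found within about 5 mm of where they were first reported. The wax scrap was only looked up at the end, so it and the probe were compared mainly by eye and look unmoved. The probe was never found in the scene camera.
- **Hand:** It ended clear and at rest, about 210 mm up and well away from the tray.

**Checks that disagreed:**
- After pressing, the scene network put the top of the proud segment at 31 mm, against the expected 41 mm; the picture and the press height both support home.
- The networks also gave several false carver, probe and pot hits on the tray, which I discounted.
- My picture fit of the tray left a mismatch of 1 to 2 pixels because the real blocks look slightly smaller than the given sizes. The bar's stop agreed with the fit to within 1 mm.

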